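# Steady the counter riser and slide the butter dish up onto it

## Task

First steady the wooden riser: turn the black wing knob of its levelling foot clockwise until the foot's pad just touches the worktop. Then slide the covered butter dish (do not lift it, the dome would come off) up the ramp onto the riser's deck, until it stands flat, centred across the deck and up against the end rail. Leave the other things on the worktop alone.

Things in the scene. Friction and masses are not known exactly. Their poses are not given: they have to be found in the camera images.
- riser: Low fixed counter riser of pale wood. Origin on the worktop under the middle of its deck; +y is the way up the ramp, z up. From -y to +y: ramp, flat deck, end rail, then a steel lug (52 mm wide, top 24 mm up, reaching to y = +150 mm) that carries the levelling foot on the axis x = 0, y = +127 mm.
- deck_mid (a point): Centre of the deck's top surface, 24 mm above the worktop, axes as the riser. The flat deck is 190 mm wide (x) and 165 mm long (y from -82.5 to +82.5 mm), without side rims. The end rail, 12 mm thick, stands 12 mm above the deck across its whole width, inner face at y = +82.5 mm.
- ramp_toe (a point): Middle of the ramp's lower edge, on the worktop, axes as the riser, 202.5 mm before the deck's centre. From here the plain ramp, 190 mm wide, without rims, rises evenly by 24 mm over 120 mm (y) to the deck's edge.
- foot (a joint): Turn of the levelling foot in rad, growing clockwise seen from above. Each rad lowers foot and knob by 3 mm: at 0 the pad is 7.8 mm above the worktop and the wing lies along the riser's x axis; at 2.6 the pad rests on the worktop and the screw stops. Starts between 0 and 1.5, stays where it is left (friction about 0.04 N m).
- foot_grip (a point): On the foot's axis, inside the black wing knob on its top: an upright wing 46 mm long, 12 mm thick, 26 mm high, from 14 mm below this point to 12 mm above it, on a disc of 34 mm diameter. x lies along the wing and turns with it; z is up. 58 mm above the worktop at joint value 0, 50 mm at 2.6.
- foot_pad (a point): Centre of the underside of the foot's round rubber pad (28 mm across); its height is the gap that is left to the worktop.
- butter_dish: Covered ceramic butter dish, one round thing, free to slide, 0.27 to 0.53 kg: upright wall of 75 mm radius up to 38 mm, a dome narrowing to 71 mm, a knob of 27 mm radius up to 105 mm. Origin at the centre of its underside, z up. Starts on the worktop, its wall 7 to 45 mm before the ramp, up to 25 mm off the ramp's centre line.
- egg_timer: Bystander: domed egg timer with a white foot, 62 mm across, 59 mm high; origin at the centre of its underside.
- salt_shaker: Bystander: salt shaker, 44 mm across, 90 mm high; origin at the centre of its underside.
- garlic: Bystander: bulb of garlic, 56 mm across, 56 mm high; origin at the centre of its underside.

How it is judged:
By the outcome, as a careful person would: the job done as asked, in the order asked, and still so for the second after the job is handed in, with the robot touching nothing.
It also fails if it takes over 72 s, if anything falls off the work surface, if the arm or the gripper's body presses on something with over 40 N, if the wrist force passes 120 N, or if a joint passes its speed limit or range.

## Robot

A 6-joint arm with a two-finger parallel gripper is mounted at the origin on a cart in front of the work surface, level with it; the furniture and walls round the work are solid. World frame = base frame: x ahead of the robot, y to its left, z up, the work surface at z = 0. Lengths are in m, angles in rad, forces in N, time in s.
With the tool pointing down it reaches from about 0.35 to 0.975 m from the base axis. Payload 4.9 kg.
Tool frame: the origin (TCP) lies midway between the tips of the shut fingers; the grasp point (between the pads) lies 19 mm behind it; z points along the fingers, y is the line along which they close (so a half turn about z gives the same grasp; the last joint's range is limited). The gripper opens to 85 mm and grips with 20 to 120 N. Pads are 22 mm wide; open, the fingers measure 114 mm over their backs; the gripper's body (76 mm by 85 mm) begins 54 mm behind the grasp point. The pads swing forward as they close: fully open they stand 13 mm farther back than shut.
Start: joints at [1.026, 0.053, 1.613, -0, 1.476, -0.119], TCP at [0.258, 0.569, 0.231] pointing down, gripper open.
Joint ranges: [-3.01, 3.01], [-1.01, 2.22], [0.06, 2.58], [-1.02, 4.17], [0.09, 2.62], [-3.14, 3.14]. Speed limits (rad/s): [2.57, 2.57, 3.14, 3.14, 3.14, 3.14].

## Interface

Orientations are given as a unit quaternion [w, x, y, z].
In Python, from plant import manip gives the robot as it stands.
- The arm moves only by the shell command python3 shift.py, which reads ROWS from standard input. ROWS is a JSON object with one list for each field, all of the same length, 1 to 5, a row being the entries at one place: finger_gap (the opening from 0.0 (shut) to 1.0 (fully open)), x, y, z (the shift in shares of the most that a row can go, 1 being 62.5 mm), rx, ry, rz (a rotation vector in rad); each row shifts and turns the commanded pose from where the row before left it, along the tool's axes as they then stand; what a row does not reach is not made up. A row lasts 1/8 s, in which the tool goes at most 0.0625 m and 0.188 rad, less where a joint would pass 70% of its speed; a pose out of reach is approached as far as the arm can. The fingers move at their own pace and stop on an object; the grip force is fixed at half the most. Time passes only in rows, so rows that do not move let the fingers close. It prints the time, the measured TCP pose, the force, the opening and the grip force at its end. Input that does not fit is refused with a message, and nothing moves.
- manip.state(): the state, without advancing time (a new reading comes with each control period).
- manip.grab_frame(name): name is "side" or "top"; returns the picture (480x640x3 uint8, red, green, blue); there is no depth.
- manip.camera_params(name): a dict with "intrinsics" (3x3 intrinsics, pixels), "xyz" and "orientation" of the camera in the world. Camera axes: x right, y down, z forward; pixel columns grow to the right and rows downward; lengths in m; the calibration is good to about 2 mm. A picture is of the moment at which its call begins. camera_params takes no time and is no camera call.
- manip.job_done(): hands the job in; it is judged then, once.
The state is a dict: "time": time; "joint_pos": joint angles; "joint_vel": joint speeds; "joint_efforts": joint torques, N m; "tool_pos": TCP position; "tool_rot": TCP orientation; "contact_force": force on the tool from outside, world axes, zero at the start; "ft_torque": the same for the moment, N m; "gripper_width": opening from 0.0 (shut) to 1.0 (fully open); "grasp_force": force on a finger pad.
Only numpy, scipy, OpenCV 4.12 (cv2) and the standard library are available. Lean on these libraries where they do the work, as an engineer would, in place of code of your own. Each camera call takes 0.05 s, during which the arm holds its last target. There are 200 camera calls.

## Working session

There is one attempt and no reset: what is moved stays moved. The work goes in short steps, Python scripts to look and compute and a shell command to move; the robot and the scene stay as the last step left them, time stands still between calls to the robot, and variables do not carry over. Pictures are saved under pics/ and viewed, at most 10 in all, crops included, and the job is handed in when it is done.

```bash
ls; mkdir -p pics; python3 - <<'E'
from plant import manip
import cv2
for n in("top","side"):
    cv2.imwrite(f"pics/{n}0.png",manip.grab_frame(n)[:,:,::-1]);print(n,manip.camera_params(n))
print(manip.state())
E
```

```text
pics
plant.py
shift.py
top {'intrinsics': array([[537.13492051,   0.        , 326.11033473],
       [  0.        , 537.13492051, 240.91030553],
       [  0.        ,   0.        ,   1.        ]]), 'xyz': array([ 0.13521031, -0.02157759,  1.33700106]), 'orientation': array([ 0.1034456 , -0.64652009,  0.74633173, -0.11958148])}
side {'intrinsics': array([[484.6935658 ,   0.        , 316.73504147],
       [  0.        , 484.6935658 , 236.92953426],
       [  0.        ,   0.        ,   1.        ]]), 'xyz': array([0.83630688, 0.26799623, 0.86722104]), 'orientation': array([-0.08561578,  0.33336619,  0.90746103, -0.24093859])}
{'time': 0.1, 'joint_pos': array([ 1.02603024e+00,  5.32870629e-02,  1.61414982e+00,  2.39694007e-05,
        1.47603014e+00, -1.18991158e-01]), 'joint_vel': array([ 0.00010938, -0.00203012, -0.00323777,  0.00027104,  0.00062641,
       -0.00038246]), 'joint_efforts': array([ 1.66252144e-04, -3.94901240e+01, -3.71362817e+01, -1.31916095e-04,
        3.95596187e-03,  4.68954241e-06]), 'tool_pos': array([0.25783369, 0.56871533, 0.23019242]), 'tool_rot': array([-3.16630788e-04,  2.11284083e-01,  9.77424247e-01, -8.82153492e-04]), 'contact_force': array([0.19053735, 0.26849076, 0.24051901]), 'ft_torque': array([-0.01593673,  0.01496659, -0.03158432]), 'grasp_force': 0.0, 'gripper_width': 1.0001338572451557}
```

View pics/top0.png

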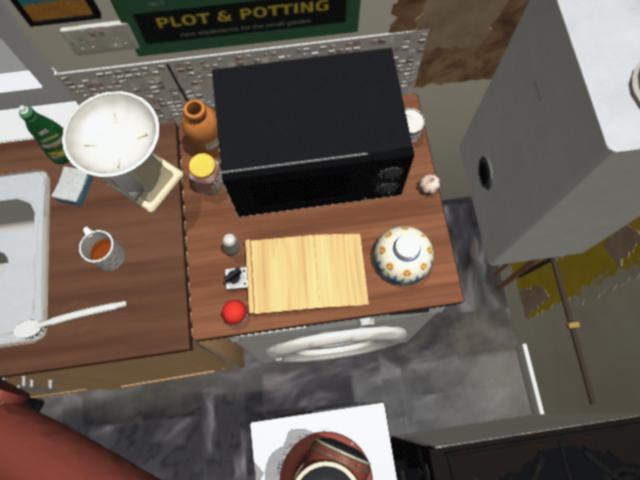

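View pics/side0.png

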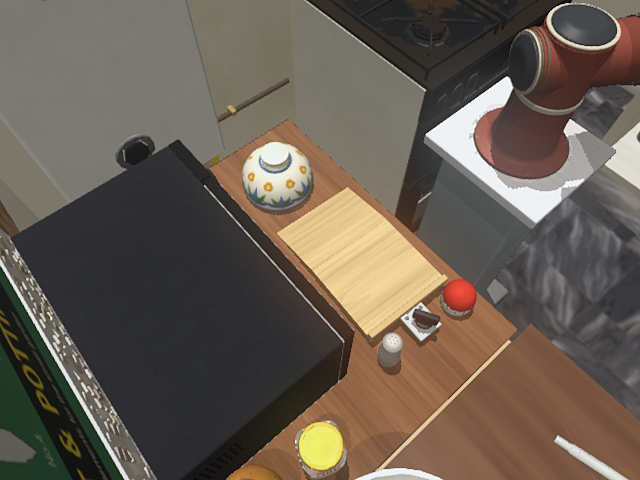

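The top view shows the ramp on the right (toe edge about x=365), the rail and lug on the left (knob about (236,278)), and the dish at (404,255). The timer is at (234,312), the shaker at (230,243) and the garlic at (429,184). The side view agrees, with the knob at about (425,318).

```bash
python3 - <<'E'
import cv2
t=cv2.imread("pics/top0.png");s=cv2.imread("pics/side0.png")
cv2.imwrite("pics/tc.png",cv2.resize(t[200:335,205:445],None,fx=3.3,fy=3.3,interpolation=cv2.INTER_CUBIC))
cv2.imwrite("pics/sc.png",cv2.resize(s[130:370,230:490],None,fx=2.5,fy=2.5,interpolation=cv2.INTER_CUBIC))
E
```

```text
(no output)
```

View pics/tc.png

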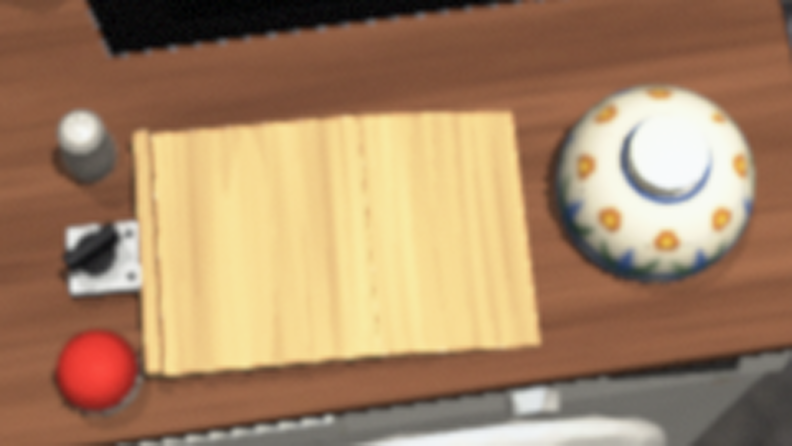

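View pics/sc.png

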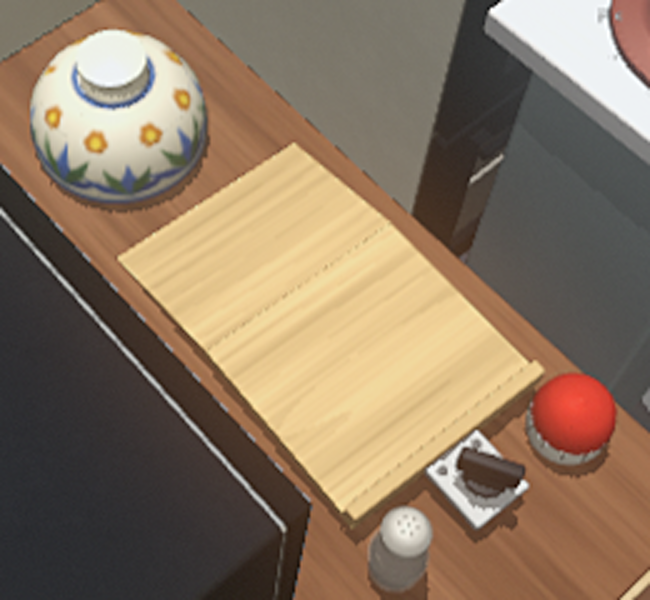

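```bash
cat > h.py <<'E'
import numpy as np
from plant import manip
from scipy.spatial.transform import Rotation as R
from scipy.optimize import least_squares
def rot(q): return R.from_quat(np.roll(q,-1)).as_matrix()
C={}
for n in("top","side"):
    p=manip.camera_params(n);C[n]=(p["intrinsics"],np.array(p["xyz"]),rot(p["orientation"]))
def proj(n,P):
    K,t,M=C[n];q=(np.atleast_2d(P)-t)@M@K.T;return q[:,:2]/q[:,2:]
def ray(n,uv,z):
    K,t,M=C[n];d=M@np.linalg.solve(K,[*uv,1]);return t+d*(z-t[2])/d[2]
def full(n,c):
    c=np.asarray(c,float)
    return (c+.5)/3.3-.5+[205,200] if n=="top" else (c+.5)/2.5-.5+[230,130]
E
python3 - <<'E'
from h import *
A=[(.095,-.2025,0),(-.095,-.2025,0),(.095,.0945,.036),(-.095,.0945,.036),(.026,.15,.024),(-.026,.15,.024)]
T=[(513,112),(541,345),(134,132),(147,374),(65,228),(70,297)]
S=[(118,258),(294,143),(350,523),(543,370),(481,528),(527,486)]
A=np.array(A+[(.095,-.0825,.024),(-.095,-.0825,.024)]);S+=[(208,347),(391,222)]
def W(p,P): return R.from_euler('z',p[2]).apply(P)+[p[0],p[1],0]
def f(p): return np.r_[(proj("top",W(p,A[:6]))-full("top",T)).ravel(),(proj("side",W(p,A))-full("side",S)).ravel()]
r=least_squares(f,[.5,0.1,0],loss='soft_l1');p=r.x;print("riser",p);print(f(p).reshape(-1,2).round(1).tolist())
print("deck_mid",W(p,np.array([[0,0,.024]])),"foot",W(p,np.array([[0,.127,.05]])))
for n,c in(("top",(668,152)),("side",(112,57))): print("dish",ray(n,full(n,c),.105))
for n,a,b in(("top",(66,268),(118,232)),("side",(458,455),(524,470))):
    P=[ray(n,full(n,c),.067) for c in(a,b)];d=P[0]-P[1];print("wing",P,np.hypot(*d[:2]),"foot",(p[2]-np.arctan2(d[1],d[0]))%np.pi)
for nm,ct,cs,z in(("timer",(97,370),(573,405),.045),("salt",(82,130),(406,522),.088)): print(nm,ray("top",full("top",ct),z),ray("side",full("side",cs),z))
print("garlic",ray("top",(429,184),.03)); print("mw front bottom?",ray("top",(238,213),0),ray("top",(405,191),0), "table edge", ray("top",(463,300),0),ray("top",(193,338),0))
E
```

```text
riser [ 0.49295454  0.03295373 -0.04955393]
[[-0.8, -0.0], [-0.8, 0.3], [-0.7, -0.4], [-1.1, -0.2], [0.2, -0.3], [-0.6, -1.2], [-0.7, -0.5], [0.1, -0.4], [1.7, -1.4], [1.4, -0.1], [-1.5, -0.2], [1.0, -0.5], [-1.9, 0.2], [-1.0, -0.8]]
deck_mid [[0.49295454 0.03295373 0.024     ]] foot [[0.49924532 0.15979783 0.05      ]]
dish [ 0.49614911 -0.27078146  0.105     ]
dish [ 0.49764959 -0.26936011  0.105     ]
wing [array([0.48235113, 0.17715083, 0.067     ]), array([0.50421804, 0.13670493, 0.067     ])] 0.04597860312486136 foot 1.0256091694907714
wing [array([0.51466552, 0.14125992, 0.067     ]), array([0.48778669, 0.17854954, 0.067     ])] 0.04596724622953323 foot 0.8966843460932795
timer [0.40818585 0.16452413 0.045     ] [0.41382469 0.16517902 0.045     ]
salt [0.58001616 0.15323579 0.088     ] [0.58298164 0.15510358 0.088     ]
garlic [ 0.67880877 -0.37606819  0.03      ]
mw front bottom? [0.68112729 0.13675966 0.        ] [ 0.68028478 -0.31583303  0.        ] table edge [ 0.36510112 -0.40474185  0.        ] [0.36689748 0.27734028 0.        ]
```

Both cameras agree to about 2 mm: riser at (0.493, 0.033) with yaw -0.05, foot at about 0.96 rad, dish at (0.497, -0.270).

The manual's scale: shifts go in shares of 62.5 mm. Converting my numbers, -0.0486 m is -0.7776, -0.0341 m is -0.5456.

```bash
cat > go.py <<'E'
# delta from the current TCP to x y z and tool-y world angle, in tool axes
import sys
from h import *
x,y,z,a=map(float,sys.argv[1:5]);s=manip.state();M=rot(s["tool_rot"])
G=np.array([[np.sin(a)*-1,np.cos(a),0],[np.cos(a),np.sin(a),0],[0,0,-1]]).T
if (M.T@G)[1,1]<0: G[:,:2]*=-1
print("d",(M.T@(np.array([x,y,z])-s["tool_pos"])).round(4),"r",R.from_matrix(M.T@G).as_rotvec().round(3),"J6",s["joint_pos"][5].round(2),"F",s["contact_force"].round(1))
E
python3 go.py .499 .16 .23 .56
echo '{"finger_gap":[0.5,0.5,0.5,0.5,0.5],"x":[-0.7776,-0.7776,-0.7776,-0.7776,-0.7776],"y":[-0.5456,-0.5456,-0.5456,-0.5456,-0.5456],"z":[0,0,0,0,0],"rx":[0,0,0,0,0],"ry":[0,0,0,0,0],"rz":[0,0,0,0,0]}' | python3 shift.py
echo '{"finger_gap":[0.5,0.5,0.5,0.5,0.5],"x":[-0.7776,-0.7776,-0.7776,0,0],"y":[-0.5456,-0.5456,-0.5456,0,0],"z":[0,0,0,0,0],"rx":[0,0,0,0,0],"ry":[0,0,0,0,0],"rz":[0,0,0,0.18,0.18]}' | python3 shift.py
echo '{"finger_gap":[0.5,0.5,0.5],"x":[0,0,0],"y":[0,0,0],"z":[0,0,0],"rx":[0,0,0],"ry":[0,0,0],"rz":[0.18,0,0]}' | python3 shift.py
python3 go.py .499 .16 .10 .56
```

```text
d [-0.3884 -0.2726  0.0006] r [-0.002  0.     0.585] J6 -0.12 F [0.2 0.3 0.2]
time: 0.72
tool_pos: [0.4094, 0.3117, 0.2309]
tool_rot: [-0.0, 0.211, 0.977, -0.0]
contact_force: [1.6, 0.6, 0.9]
gripper_width: 0.5
grasp_force: 0.0
time: 1.35
tool_pos: [0.4996, 0.159, 0.2306]
tool_rot: [-0.001, 0.387, 0.922, -0.0]
contact_force: [-0.1, 0.2, 0.2]
gripper_width: 0.5
grasp_force: 0.0
time: 1.72
tool_pos: [0.4994, 0.1602, 0.231]
tool_rot: [-0.0, 0.463, 0.886, -0.0]
contact_force: [-0.0, 0.3, -0.0]
gripper_width: 0.502
grasp_force: 0.0
d [ 0.     -0.0003  0.131 ] r [-0.    -0.     0.048] J6 -0.44 F [-0.   0.3 -0. ]
```

```bash

echo '{"finger_gap":[0.5,0.5,0.5,0.5,0.5],"x":[0,0,0,0,0],"y":[0,0,0,0,0],"z":[0.88,0.88,0.64,0.32,0],"rx":[0,0,0,0,0],"ry":[0,0,0,0,0],"rz":[0.048,0,0,0,0]}' | python3 shift.py
python3 - <<'E'
from h import *
import cv2
b=manip.grab_frame("side")[:,:,::-1];t=manip.grab_frame("top")[:,:,::-1]
a=cv2.resize(b[250:380,360:500],None,fx=2.8,fy=2.8);c=cv2.resize(t[200:330,190:330],None,fx=2.8,fy=2.8)
cv2.imwrite("pics/a1.png",np.hstack([a,c]))
E
```

```text
time: 2.35
tool_pos: [0.4978, 0.1599, 0.0592]
tool_rot: [-0.002, 0.485, 0.875, -0.001]
contact_force: [1.1, 0.0, -0.2]
gripper_width: 0.5
grasp_force: 0.0
```

View pics/a1.png

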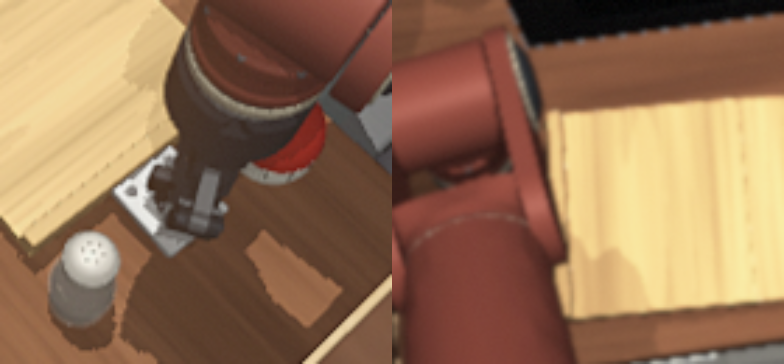

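The side view shows the fingers either side of the wing at about (185,190) in the crop, clear of the shaker and timer. I'll lower a little, then close.

```bash

echo '{"finger_gap":[0.5,0.2,0.0,0.0,0.0],"x":[0,0,0,0,0],"y":[0,0,0,0,0],"z":[0.192,0,0,0,0],"rx":[0,0,0,0,0],"ry":[0,0,0,0,0],"rz":[0,0,0,0,0]}' | python3 shift.py; python3 go.py .499 .16 .047 .56
```

```text
time: 3.08
tool_pos: [0.4996, 0.1601, 0.0497]
tool_rot: [0.0, 0.485, 0.874, -0.0]
contact_force: [-1.7, -0.7, 2.8]
gripper_width: 0.125
grasp_force: 61.4
d [ 0.0002 -0.0006  0.0027] r [-0.     0.    -0.003] J6 -0.39 F [-1.7 -0.7  2.8]
```

```bash

echo '{"finger_gap":[0,0,0,0,0],"x":[0,0,0,0,0],"y":[0,0,0,0,0],"z":[0.008,0.008,0.008,0.008,0.008],"rx":[0,0,0,0,0],"ry":[0,0,0,0,0],"rz":[0.18,0.18,0.18,0.18,0.18]}' | python3 shift.py
echo '{"finger_gap":[0,0,0,0,0],"x":[0,0,0,0,0],"y":[0,0,0,0,0],"z":[0.008,0.008,0.008,0.008,0],"rx":[0,0,0,0,0],"ry":[0,0,0,0,0],"rz":[0.18,0.18,0.18,0.15,0]}' | python3 shift.py; python3 - <<'E'
from h import *
s=manip.state();M=rot(s["tool_rot"]);print(s["contact_force"],s["ft_torque"],"wing ang",np.arctan2(M[1,0],M[0,0]),"foot",(-.0496-np.arctan2(M[1,0],M[0,0]))%np.pi)
E
```

```text
time: 3.7
tool_pos: [0.499, 0.16, 0.047]
tool_rot: [-0.0, 0.819, 0.574, -0.001]
contact_force: [-4.3, -0.4, 3.2]
gripper_width: 0.124
grasp_force: 61.4
time: 4.32
tool_pos: [0.4986, 0.1603, 0.0449]
tool_rot: [-0.0, 0.964, 0.266, -0.001]
contact_force: [-5.6, 0.4, 5.5]
gripper_width: 0.121
grasp_force: 61.7
[-5.61323943  0.35021986  5.49909088] [ 2.71878836e-04  9.86050402e-01 -1.65596072e-02] wing ang 0.5390411318279071 foot 2.552951521761886
```

```bash
cat > tq.py <<'E'
from h import *
s=manip.state();M=rot(s["tool_rot"]);print("torque",s["ft_torque"].round(3),"foot",((-.0496-np.arctan2(M[1,0],M[0,0]))%np.pi).round(3))
E
echo '{"finger_gap":[0,0],"x":[0,0],"y":[0,0],"z":[0,0],"rx":[0,0],"ry":[0,0],"rz":[0.03,0]}' | python3 shift.py|tail -3;python3 tq.py
echo '{"finger_gap":[0,0],"x":[0,0],"y":[0,0],"z":[0,0],"rx":[0,0],"ry":[0,0],"rz":[0.03,0]}' | python3 shift.py|tail -3;python3 tq.py
echo '{"finger_gap":[0,0],"x":[0,0],"y":[0,0],"z":[0,0],"rx":[0,0],"ry":[0,0],"rz":[0.03,0]}' | python3 shift.py|tail -3;python3 tq.py
```

```text
contact_force: [-4.9, -0.1, 4.8]
gripper_width: 0.124
grasp_force: 61.7
torque [ 0.02   1.027 -0.023] foot 2.582
contact_force: [-5.1, 0.6, 5.7]
gripper_width: 0.125
grasp_force: 61.8
torque [0.006 0.998 0.492] foot 2.61
contact_force: [-4.5, 1.6, 4.2]
gripper_width: 0.12
grasp_force: 62.7
torque [0.314 0.896 0.678] foot 2.641
```

The torque jumps at about 2.6 rad, so the screw is at its stop. Releasing, rising and checking clearance to the grey appliance at right.

```bash

echo '{"finger_gap":[0.5,0.5,0.5,0.5,0.5],"x":[0,0,0,0,0],"y":[0,0,0,0,0],"z":[0,0,-0.32,-0.88,-0.96],"rx":[0,0,0,0,0],"ry":[0,0,0,0,0],"rz":[0,0,0,0,0]}' | python3 shift.py
echo '{"finger_gap":[0.7,0.7],"x":[0,0],"y":[0,0],"z":[-0.8,0],"rx":[0,0],"ry":[0,0],"rz":[0,0]}' | python3 shift.py|head -2
python3 - <<'E'
from h import *
def tri(a,b):
    f=lambda P:np.r_[proj("top",P)[0]-a,proj("side",P)[0]-b]
    r=least_squares(f,[.5,-.4,0]);return r.x.round(3),r.cost.round(1)
print("round",tri((485,172),(135,150)));print("corner",tri((495,265),(222,157)))
for z in(0,.2,-.9):print(z,ray("top",(495,265),z),ray("top",(465,160),z))
E
python3 go.py .497 -.37 .20 0
```

```text
time: 5.7
tool_pos: [0.4992, 0.1598, 0.1804]
tool_rot: [0.0, 0.975, 0.222, -0.001]
contact_force: [0.6, -0.8, 1.1]
gripper_width: 0.499
grasp_force: 0.0
time: 5.95
tool_pos: [0.5029, 0.1605, 0.2362]
round (array([ 0.694, -0.534,  0.025]), np.float64(0.0))
corner (array([ 0.485, -0.575, -0.203]), np.float64(4.5))
0 [ 0.44315476 -0.50686193  0.        ] [ 0.74794622 -0.49700443  0.        ]
0.2 [ 0.39708981 -0.43426896  0.2       ] [ 0.65628796 -0.42588603  0.2       ]
-0.9 [ 0.65044704 -0.83353025 -0.9       ] [ 1.16040835 -0.81703719 -0.9       ]
d [-0.2353  0.4756  0.0351] r [ 0.01  -0.008 -1.123] J6 1.29 F [0.1 0.7 0.2]
```

```bash

echo '{"finger_gap":[0.7,0.7,0.7,0.7,0.7],"x":[-0.416,-0.416,-0.416,-0.416,-0.416],"y":[0.848,0.848,0.848,0.848,0.848],"z":[0,0,0,0,0],"rx":[0,0,0,0,0],"ry":[0,0,0,0,0],"rz":[0,0,0,0,0]}' | python3 shift.py|head -2
echo '{"finger_gap":[0.7,0.7,0.7,0.7,0.7],"x":[-0.416,-0.416,-0.416,-0.416,0],"y":[0.848,0.848,0.848,0.848,0],"z":[0,0,0,0,0],"rx":[0,0,0,0,0],"ry":[0,0,0,0,0],"rz":[0,0,0,0,-0.18]}' | python3 shift.py|head -2
echo '{"finger_gap":[0.7,0.7,0.7,0.7,0.7],"x":[0,0,0,0,0],"y":[0,0,0,0,0],"z":[0,0,0,0,0],"rx":[0,0,0,0,0],"ry":[0,0,0,0,0],"rz":[-0.18,-0.18,-0.18,-0.18,-0.17]}' | python3 shift.py|head -2
echo '{"finger_gap":[0.7],"x":[0],"y":[0],"z":[0],"rx":[0],"ry":[0],"rz":[0]}' | python3 shift.py
python3 go.py .492 -.375 .012 -.05
python3 - <<'E'
from h import *
import cv2
t=manip.grab_frame("top")[:,:,::-1];s=manip.grab_frame("side")[:,:,::-1]
cv2.imwrite("pics/t2.png",np.hstack([t[150:350,200:600],s[80:280,200:600]]))
E
```

```text
time: 6.58
tool_pos: [0.4965, -0.137, 0.2285]
time: 7.2
tool_pos: [0.4938, -0.3749, 0.2274]
time: 7.82
tool_pos: [0.4948, -0.3711, 0.228]
time: 7.95
tool_pos: [0.4947, -0.3711, 0.2282]
tool_rot: [-0.001, 0.726, 0.687, -0.0]
contact_force: [0.2, -0.2, 0.3]
gripper_width: 0.7
grasp_force: 0.0
d [-0.0043 -0.0022  0.2162] r [-0.001 -0.001 -0.005] J6 -0.71 F [ 0.2 -0.2  0.3]
```

View pics/t2.png

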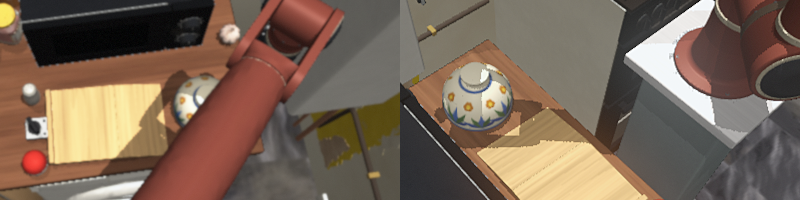

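The dish stands untouched at about (193,100) in the left half, with the arm behind it. Descending.

```bash

echo '{"finger_gap":[0.7,0.7,0.7,0.7,0.7],"x":[-0.064,0,0,0,0],"y":[-0.032,0,0,0,0],"z":[0.8,0.88,0.88,0.64,0.208],"rx":[0,0,0,0,0],"ry":[0,0,0,0,0],"rz":[0,0,0,0,0]}' | python3 shift.py
echo '{"finger_gap":[0.7,0.7],"x":[0,0],"y":[0,0],"z":[0,0],"rx":[0,0],"ry":[0,0],"rz":[0,0]}' | python3 shift.py
python3 go.py .492 -.375 .012 -.05
python3 - <<'E'
from h import *
print(proj("side",[[.49,-.375,.05]]),proj("side",[[.49,-.375,.2]]))
E
```

```text
time: 8.68
tool_pos: [0.491, -0.3733, 0.0131]
tool_rot: [-0.003, 0.726, 0.688, -0.0]
contact_force: [0.0, -0.6, 0.3]
gripper_width: 0.703
grasp_force: 0.0
time: 8.93
tool_pos: [0.4944, -0.3764, 0.0194]
tool_rot: [0.002, 0.726, 0.688, 0.0]
contact_force: [0.4, -0.7, 0.2]
gripper_width: 0.704
grasp_force: 0.0
d [ 0.0013 -0.0025  0.0074] r [ 0.003  0.003 -0.003] J6 -0.72 F [ 0.4 -0.7  0.2]
[[249.78353866 138.25803323]] [[240.02685548  85.99474728]]
```

```bash

echo '{"finger_gap":[0.7,0.7,0.7,0.7,0.7],"x":[0.128,0.128,0.128,0.096,0.096],"y":[-0.032,0,0,0,0],"z":[0.048,0,0,0,0],"rx":[0,0,0,0,0],"ry":[0,0,0,0,0],"rz":[0,0,0,0,0]}' | python3 shift.py
cat > rf.py <<'E'
from h import *
s=manip.state();d=s["tool_pos"]-[.493,.033,0];M=rot(s["tool_rot"])
print("riser TCP",R.from_euler('z',.0496).apply(d).round(4),"tilt",np.arcsin(M[1,2]).round(3),"F",R.from_euler('z',.0496).apply(s["contact_force"]).round(1))
E
python3 rf.py
```

```text
time: 9.55
tool_pos: [0.4931, -0.3389, 0.0142]
tool_rot: [0.001, 0.726, 0.688, -0.0]
contact_force: [0.0, -1.4, 0.9]
gripper_width: 0.707
grasp_force: 0.8
riser TCP [ 0.0185 -0.3715  0.0142] tilt -0.001 F [ 0.1 -1.4  0.9]
```

```bash

echo '{"finger_gap":[0.7,0.7,0.7,0.7,0.7],"x":[0.192,0.192,0.192,0.192,0.192],"y":[-0.016,-0.016,-0.016,-0.016,-0.016],"z":[0,0,0,0,0],"rx":[0,0,0,0,0],"ry":[0,0,0,0,0],"rz":[0,0,0,0,0]}' | python3 shift.py; python3 rf.py
echo '{"finger_gap":[0.7,0.7,0.7,0.7,0.7],"x":[0.192,0.192,0.192,0.192,0.192],"y":[-0.016,-0.016,-0.016,-0.016,-0.016],"z":[0,0,0.016,0.016,0.032],"rx":[0,0,0,0,0],"ry":[0.04,0.04,0.04,0.04,0.04],"rz":[0,0,0,0,0]}' | python3 shift.py; python3 rf.py
python3 - <<'E'
from h import *
import cv2
t=manip.grab_frame("top")[:,:,::-1];s=manip.grab_frame("side")[:,:,::-1]
cv2.imwrite("pics/t3.png",np.hstack([t[150:350,200:480],s[60:260,150:550]]))
E
```

```text
time: 10.18
tool_pos: [0.4912, -0.2782, 0.0141]
tool_rot: [0.0, 0.726, 0.688, -0.0]
contact_force: [0.1, -3.2, 2.2]
gripper_width: 0.698
grasp_force: 1.6
riser TCP [ 0.0136 -0.3109  0.0141] tilt -0.001 F [ 0.3 -3.2  2.2]
time: 10.8
tool_pos: [0.489, -0.2175, 0.0144]
tool_rot: [-0.07, 0.722, 0.684, 0.073]
contact_force: [0.0, -1.3, -1.6]
gripper_width: 0.695
grasp_force: 0.7
riser TCP [ 0.0084 -0.2504  0.0144] tilt 0.203 F [ 0.1 -1.3 -1.6]
```

View pics/t3.png

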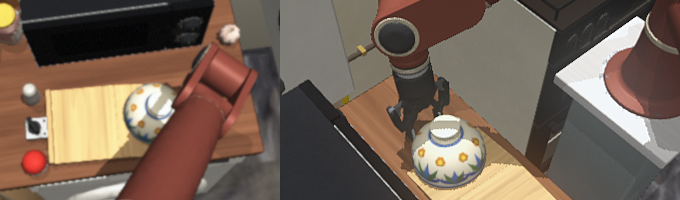

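```bash

echo '{"finger_gap":[0.7,0.7,0.7,0.7,0.7],"x":[0.192,0.192,0.192,0.192,0.16],"y":[-0.016,-0.016,-0.016,-0.016,-0.016],"z":[0.032,0.032,0.016,-0.016,-0.032],"rx":[0,0,0,0,0],"ry":[0,0,0,0,0],"rz":[0,0,0,0,0]}' | python3 shift.py; python3 rf.py
echo '{"finger_gap":[0.7,0.7,0.7,0.7,0.7],"x":[0.16,0.128,0.096,0.08,0.08],"y":[-0.016,-0.016,-0.016,0,0],"z":[-0.032,-0.032,-0.016,-0.016,-0.016],"rx":[0,0,0,0,0],"ry":[0,0,0,0,0],"rz":[0,0,0,0,0]}' | python3 shift.py; python3 rf.py
```

```text
time: 11.52
tool_pos: [0.4873, -0.1601, 0.0246]
tool_rot: [-0.069, 0.722, 0.685, 0.072]
contact_force: [0.1, -1.2, -1.4]
gripper_width: 0.697
grasp_force: 0.8
riser TCP [ 0.0039 -0.1932  0.0246] tilt 0.199 F [ 0.1 -1.2 -1.4]
time: 12.15
tool_pos: [0.486, -0.1288, 0.038]
tool_rot: [-0.069, 0.722, 0.685, 0.072]
contact_force: [-0.3, -2.0, 0.6]
gripper_width: 0.703
grasp_force: 0.8
riser TCP [ 0.0011 -0.1619  0.038 ] tilt 0.2 F [-0.2 -2.   0.6]
```

```bash

echo '{"finger_gap":[0.7,0.7,0.7,0.7,0.7],"x":[0.096,0.096,0.096,0.096,0.096],"y":[0,0,0,0,0],"z":[0.008,0.008,0.008,0.008,0.008],"rx":[0,0,0,0,0],"ry":[0,0,0,0,0],"rz":[0,0,0,0,0]}' | python3 shift.py; python3 rf.py
python3 - <<'E'
from h import *
import cv2
t=manip.grab_frame("top")[:,:,::-1];s=manip.grab_frame("side")[:,:,::-1]
cv2.imwrite("pics/t4.png",np.hstack([cv2.resize(t[200:330,200:400],None,fx=2,fy=2),cv2.resize(s[140:340,260:460],None,fx=1.3,fy=1.3)]) if 0 else cv2.resize(s[120:360,230:490],None,fx=2.4,fy=2.4))
E
```

```text
time: 12.78
tool_pos: [0.4872, -0.0983, 0.0409]
tool_rot: [-0.069, 0.722, 0.685, 0.072]
contact_force: [-0.1, -0.4, -0.4]
gripper_width: 0.7
grasp_force: 0.5
riser TCP [ 0.0007 -0.1314  0.0409] tilt 0.2 F [-0.1 -0.4 -0.4]
```

View pics/t4.png

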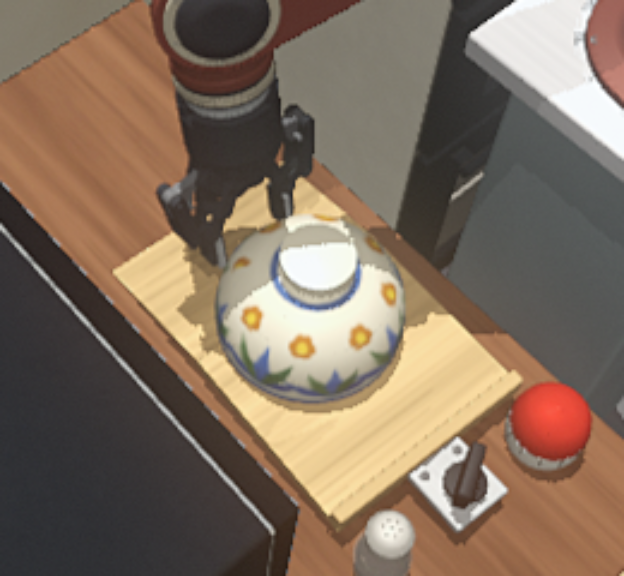

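Dish sits on the deck now (knob top at about crop (318,262)) and both fingers cradle it. The wing lies at crop (477,450)-(466,500).

```bash
cat > dl.py <<'E'
import sys
from h import *
n,u,v,z=sys.argv[1],*map(float,sys.argv[2:5])
print(n,"riser xy",R.from_euler('z',.0496).apply(ray(n,(u,v),z)-[.493,.033,0]).round(4))
E
python3 dl.py side 362.6 229.1 .129
echo '{"finger_gap":[0.7,0.7,0.7,0.7,0.7],"x":[0.128,0.128,0.128,0.128,0.096],"y":[0,0,0,0,0],"z":[0.016,0.016,0.016,0.016,0.016],"rx":[0,0,0,0,0],"ry":[0,0,0,0,0],"rz":[0,0,0,0,0]}' | python3 shift.py; python3 rf.py
```

```text
side riser xy [ 0.0053 -0.0473  0.129 ]
time: 13.5
tool_pos: [0.4896, -0.0603, 0.044]
tool_rot: [-0.069, 0.722, 0.685, 0.072]
contact_force: [-0.3, -1.4, -1.0]
gripper_width: 0.703
grasp_force: 0.5
riser TCP [ 0.0012 -0.0933  0.044 ] tilt 0.2 F [-0.2 -1.4 -1. ]
```

```bash

echo '{"finger_gap":[0.7,0.7,0.7,0.7,0.7],"x":[0.064,0.064,0.048,0.032,0],"y":[0,0,0,0,0],"z":[0.0128,0.0128,0.0096,0.0064,0],"rx":[0,0,0,0,0],"ry":[0,0,0,0,0],"rz":[0,0,0,0,0]}' | python3 shift.py|tail -3; python3 rf.py
echo '{"finger_gap":[0.7,0.7],"x":[0.032,0],"y":[0,0],"z":[0.0064,0],"rx":[0,0],"ry":[0,0],"rz":[0,0]}' | python3 shift.py|tail -3; python3 rf.py
echo '{"finger_gap":[0.7,0.7],"x":[0.032,0],"y":[0,0],"z":[0.0064,0],"rx":[0,0],"ry":[0,0],"rz":[0,0]}' | python3 shift.py|tail -3; python3 rf.py
```

```text
contact_force: [-0.4, -0.4, 0.0]
gripper_width: 0.702
grasp_force: 0.2
riser TCP [ 0.0013 -0.0805  0.044 ] tilt 0.2 F [-0.3 -0.5  0. ]
contact_force: [0.3, -0.7, -0.1]
gripper_width: 0.698
grasp_force: 0.4
riser TCP [ 0.0013 -0.0786  0.044 ] tilt 0.2 F [ 0.3 -0.7 -0.1]
contact_force: [-1.0, -0.6, -0.2]
gripper_width: 0.699
grasp_force: 0.4
riser TCP [ 0.0013 -0.0765  0.044 ] tilt 0.2 F [-1.  -0.7 -0.2]
```

```bash

for i in 1; do :; done
echo '{"finger_gap":[0.7,0.7],"x":[0.032,0],"y":[0,0],"z":[0.0064,0],"rx":[0,0],"ry":[0,0],"rz":[0,0]}' | python3 shift.py|tail -3; python3 rf.py
echo '{"finger_gap":[0.7,0.7],"x":[0.024,0],"y":[0,0],"z":[0.0048,0],"rx":[0,0],"ry":[0,0],"rz":[0,0]}' | python3 shift.py|tail -3; python3 rf.py
python3 - <<'E'
from h import *
import cv2
cv2.imwrite("pics/t5.png",cv2.resize(manip.grab_frame("side")[120:360,230:490,::-1],None,fx=2.4,fy=2.4))
E
```

```text
contact_force: [-0.1, -0.4, 0.1]
gripper_width: 0.697
grasp_force: 0.4
riser TCP [ 0.0013 -0.0744  0.0441] tilt 0.2 F [-0.1 -0.4  0.1]
contact_force: [-0.9, -0.7, -1.1]
gripper_width: 0.7
grasp_force: 0.4
riser TCP [ 0.0013 -0.0729  0.044 ] tilt 0.2 F [-0.9 -0.8 -1.1]
```

View pics/t5.png

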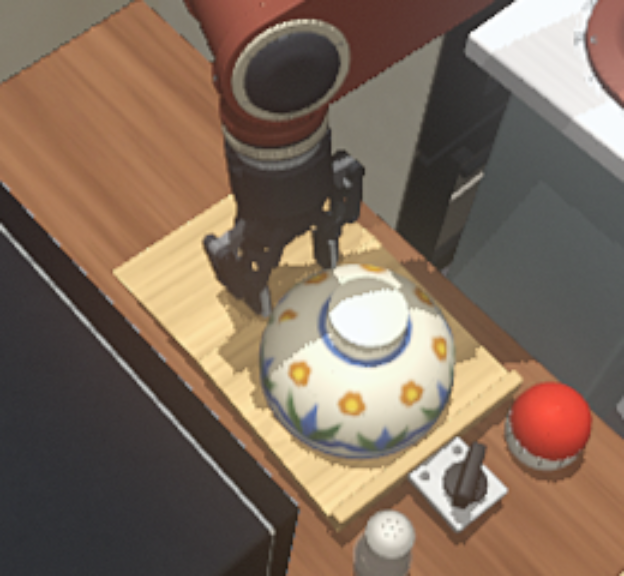

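Dish is close to the rail; its knob top is at crop (368,315), and a small gap still seems to remain.

```bash
python3 dl.py side 383.5 251.4 .129
echo '{"finger_gap":[0.7,0.7],"x":[0.032,0],"y":[0,0],"z":[0.0064,0],"rx":[0,0],"ry":[0,0],"rz":[0,0]}' | python3 shift.py|tail -3; python3 rf.py
echo '{"finger_gap":[0.7,0.7],"x":[0.032,0],"y":[0,0],"z":[0.0064,0],"rx":[0,0],"ry":[0,0],"rz":[0,0]}' | python3 shift.py|tail -3; python3 rf.py
echo '{"finger_gap":[0.7,0.7],"x":[0.032,0],"y":[0,0],"z":[0.0064,0],"rx":[0,0],"ry":[0,0],"rz":[0,0]}' | python3 shift.py|tail -3; python3 rf.py
```

```text
side riser xy [0.0055 0.0088 0.129 ]
contact_force: [-0.6, -0.3, 0.1]
gripper_width: 0.698
grasp_force: 0.4
riser TCP [ 0.0013 -0.0708  0.044 ] tilt 0.2 F [-0.6 -0.3  0.1]
contact_force: [0.7, -1.7, -1.3]
gripper_width: 0.697
grasp_force: 0.6
riser TCP [ 0.0013 -0.0689  0.044 ] tilt 0.2 F [ 0.8 -1.7 -1.3]
contact_force: [-0.5, -6.2, -0.1]
gripper_width: 0.699
grasp_force: 3.1
riser TCP [ 0.0017 -0.0683  0.0443] tilt 0.196 F [-0.2 -6.2 -0.1]
```

Rail contact (6 N). Backing off and moving the arm out of the view to measure.

```bash

echo '{"finger_gap":[0.7,0.7,0.7,0.7,0.7],"x":[-0.48,-0.8,-0.8,-0.64,-0.32],"y":[0,0,0,0,0],"z":[0,-0.08,-0.64,-0.8,-0.8],"rx":[0,0,0,0,0],"ry":[0,0,0,0,0],"rz":[0,0,0,0,0]}' | python3 shift.py|head -2
echo '{"finger_gap":[0.7,0.7,0.7,0.7],"x":[-0.8,-0.64,0,0],"y":[0,0,0,0],"z":[-0.48,-0.64,-0.32,0],"rx":[0,0,0,0],"ry":[0,0,0,0],"rz":[0,0,0,0]}' | python3 shift.py|head -2
python3 - <<'E'
from h import *
import cv2
t=manip.grab_frame("top")[:,:,::-1];s=manip.grab_frame("side")[:,:,::-1]
cv2.imwrite("pics/top6.png",t);cv2.imwrite("pics/side6.png",s)
a=cv2.resize(t[210:330,215:375],None,fx=2.5,fy=2.5,interpolation=cv2.INTER_CUBIC)
b=cv2.resize(s[180:360,330:490],None,fx=2.4,fy=2.4,interpolation=cv2.INTER_CUBIC)[:, :400]
o=np.zeros((440,800,3),np.uint8);o[:300,:400]=a;o[:432,400:400+b.shape[1]]=b
cv2.imwrite("pics/c6.png",o)
E
```

```text
time: 16.55
tool_pos: [0.4792, -0.2475, 0.1475]
time: 17.05
tool_pos: [0.4749, -0.3523, 0.2188]
```

View pics/c6.png

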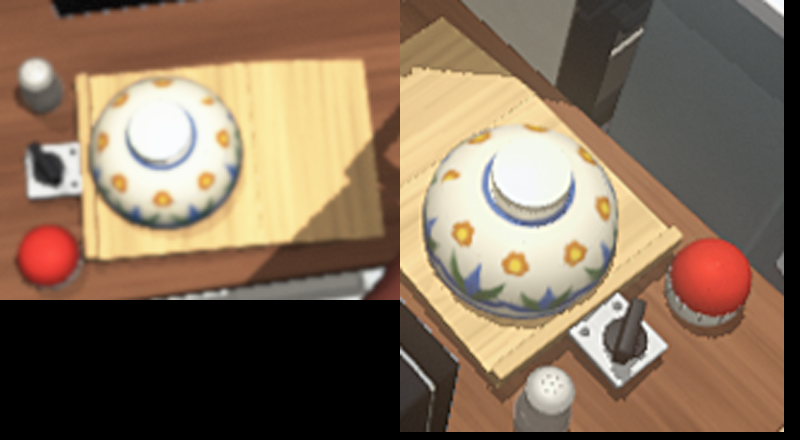

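Both views show the dish standing at the rail (top crop outline x 89–242, bottom 229; side crop x 423–617, bottom 327). Fitting dish against riser per camera.

```bash
python3 - <<'E'
from h import *
A=np.array([(.095,-.2025,0),(-.095,-.2025,0),(.095,.0945,.036),(-.095,.0945,.036),(.026,.15,.024),(-.026,.15,.024),(.095,-.0825,.024),(-.095,-.0825,.024)])
Q={"top":full("top",[(513,112),(541,345),(134,132),(147,374),(65,228),(70,297)]),
"side":full("side",[(118,258),(294,143),(350,523),(543,370),(481,528),(527,486),(208,347),(391,222)])}
W=lambda p,P:R.from_euler('z',p[2]).apply(P)+[p[0],p[1],0]
th=np.linspace(0,2*np.pi,721)
rim=np.vstack([np.c_[.075*np.cos(th),.075*np.sin(th),0*th+z] for z in(.024,.062)])
c=lambda u,v,f,o:((u+.5)/f-.5+o[0],(v+.5)/f-.5+o[1])
ex={"top":[c(89,0,2.5,(215,210))[0],c(242,0,2.5,(215,210))[0],c(0,229,2.5,(215,210))[1]],
"side":[c(23,0,2.4,(330,180))[0],c(217,0,2.4,(330,180))[0],c(0,327,2.4,(330,180))[1]]}
kn={"top":c(160,131,2.5,(215,210)),"side":c(132,179,2.4,(330,180))}
for n in Q:
    g=lambda p:(proj(n,W(p,A[:len(Q[n])]))-Q[n]).ravel()
    r=least_squares(g,[.5,.03,0]);p=r.x
    def e(d):
        q=proj(n,rim+[d[0],d[1],0]);return np.array([q[:,0].min(),q[:,0].max(),q[:,1].max()])-ex[n]
    d=least_squares(e,[.49,.04],diff_step=1e-3)
    loc=lambda P:R.from_euler('z',-p[2]).apply(np.array([P[0]-p[0],P[1]-p[1],0]))[:2]
    print(n,p,"res",abs(g(p)).max(),"dish",d.x,e(d.x),"local",loc(d.x),"knob local",loc(ray(n,kn[n],.129)))
E
```

```text
top [ 0.49200989  0.03143859 -0.04446163] res 0.7634209254468658 dish [0.49635238 0.03881852] [-0.12580079  0.12938236 -0.00461007] local [0.00401019 0.00756565] knob local [4.17617199e-05 7.20827308e-03]
side [ 0.49344814  0.03370684 -0.0527286 ] res 1.8230046922697625 dish [0.50014326 0.0442804 ] [-0.88175548  0.84423105 -0.07485607] local [0.00612854 0.01091173] knob local [0.0071353  0.01358276]
```

```bash
python3 -c "
from plant import manip
print(manip.state()['contact_force'],manip.job_done())"
```

```text
the job is handed in; nothing more can be done
[-0.09579328  0.78228084 -0.00707274] None
```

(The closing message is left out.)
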